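Take a stack of samples apart into their fitted holders

ROBOT

A 7-joint arm with a two-finger parallel gripper is mounted at the origin on a cart in front of the work surface, level with it; the furniture and walls round the work are solid. World frame = base frame: x ahead of the robot, y to its left, z up, the work surface at z = 0. Lengths are in m, angles in rad, forces in N, time in s.
With the tool pointing down it reaches from about 0.35 to 0.9 m from the base axis. Payload 8.1 kg.
Tool frame: the origin (TCP) lies on the centre line of the jaws, within the pads' length; the fingertips stand 14 mm ahead of it and the grasp point (between the pads) lies 5 mm behind it; z points along the fingers, y is the line along which they close (so a half turn about z gives the same grasp; the last joint's range is limited). The gripper opens to 85 mm and grips with 20 to 120 N. Pads are 22 mm wide; open, the fingers measure 114 mm over their backs; the gripper's body (76 mm by 85 mm) begins 54 mm behind the grasp point. The pads swing forward as they close: fully open they stand 13 mm farther back than shut.
Start: joints at [1.031, 0.434, 0.025, 1.573, -0.012, 1.134, -0.075], TCP at [0.264, -0.566, 0.245] pointing down, gripper open.
Joint ranges: [-2.62, 2.62], [-0.44, 2.09], [-1.27, 1.32], [0.08, 2.57], [-1.32, 4.46], [0.12, 2], [-2.74, 2.74]. Speed limits (rad/s): [2.22, 2.22, 3.01, 3.01, 3.14, 3.14, 3.14].

INTERFACE

Orientations are given as a unit quaternion [w, x, y, z].
In Python, from bench import robot gives the robot as it stands.
- The arm moves only by the tool step_arm, never from a script. Its argument "series" is a list that holds one entry, the list of rows, each a list of 4 numbers: the shift along the world's x, y, z in cm, then the turn about the world's z in rad. In form: [[[x, y, z, yaw], ...]]. A call has 1 to 5 rows; each row is the pose to reach, as a shift and turn from the pose commanded when the call began; what a row does not reach only later rows make up. A row lasts 1/12 s, in which the tool goes at most 41.7 mm and 7.16 degrees, less where a joint would pass 70% of its speed; a pose out of reach is approached as far as the arm can. A call with a gripper value outside its range is refused whole. "grip" is the finger opening in cm, from 0 to 8.54, set as the call begins (left out, the last holds). The fingers move at their own pace and stop on an object; the grip force is fixed at half the most. Time passes only in rows, so rows that repeat a pose let the fingers close. It gives the time, the measured TCP pose, the force, the opening and the grip force at its end, in the units of the state.
- robot.get_obs(): the state, without advancing time (a new reading comes with each control period).
- robot.grab_frame(name): name is "scene" or "top" or "wrist"; returns the picture (400x640x3 uint8, red, green, blue); there is no depth.
- robot.get_calibration(name): a dict with "K" (3x3 intrinsics, pixels), "k1" (the pictures are not rectified: a ray, as slopes to the right and down, at radius r is drawn at 1 + k1 r^2 times it, then the intrinsics apply), "R" (3x3) and "t" (3): a world point X has camera coordinates R X + t; the wrist camera has in their place "hand_eye" (4x4, takes a point from camera to tool coordinates, whose origin is the TCP and whose axes are the flange's). Camera axes: x right, y down, z forward; pixel columns grow to the right and rows downward; lengths in m; the calibration is good to about 2 mm. A picture is of the moment at which its call begins: read the wrist's pose just before it. get_calibration takes no time and is no camera call.
- robot.job_done(): hands the job in; it is judged then, once.
Trained networks look in the newest picture that a camera, given by its name, has taken for a name from the list of things; names that differ only in an ending like _2 or _b are one class to them, and where a whole thing is asked for, a point or a joint stands for the part that bears it (a point fixed in the world has none). Each returns a list of dicts, best first, with "conf" (0 to 1); they miss things now and then, are a little off and sometimes report something else, mostly with a low value. They report only what shows in the picture. A call takes as long as a camera call. They do not tell look-alikes from the thing itself.
- robot.look_for(camera, query): "at" ([x, y, z] in m, in world coordinates, good to about 4 mm: the middle of the surface that is visible of it).
- robot.silhouettes(camera, query): "region" (400x640 bool, what is visible of it).
- robot.landmark_of(camera, query): "at" ([x, y, z] in m, in world coordinates, good to about 4 mm: a listed point, or the origin of a listed thing).
The state is a dict: "t": time; "joint_positions": joint angles; "joint_velocities": joint speeds; "tau": joint torques, N m; "tool_pos": TCP position; "tcp_rot": TCP orientation; "ft_force": force on the tool from outside, world axes, zero at the start; "wrist_torque": the same for the moment, N m; "opening": finger opening in m; "grip_force": force on a finger pad.
Only numpy, scipy, OpenCV 4.12 (cv2) and the standard library are available. Lean on these libraries where they do the work, as an engineer would, in place of code of your own. Each camera call takes 0.05 s, during which the arm holds its last target. There are 200 camera calls.

TASK

The samples were left stacked on one another. Take the stack apart from the top down and stand each piece in the grey holder made to fit it: first the vial in the smallest round dish, then the jar in the middle-sized one, then the cup in the largest, and last the carton flat in the rectangular tray. Everything must stand upright on the floor of its holder, nothing may tip over on the way, and the empty glass beaker stays where it is.

Things in the scene. Friction and masses are not known exactly. Their poses are not given: they have to be found in the camera images.
- vial: slim glass vial with a white screw cap, 22 mm in diameter, 52 mm high, about 20 g; stands on top of the jar at the start. Origin: centre of its underside; z up along its axis
- jar: small round jar with a screw lid, 44 mm in diameter (lid 40 mm), 55 mm high, about 60 g; stands on the cup's lid at the start, up to 5 mm off its middle. Origin: centre of its underside; z up along its axis
- cup: round sample cup tapering to its foot, with a snapped-on lid that does not come off; 60 mm high, lid 67 mm in diameter over the top 10 mm (grip it across the lid), about 30 g; stands on the carton at the start, up to 22 mm off its middle along the carton's length. Origin: centre of its underside; z up along its axis
- carton: closed oblong carton lying on the worktop as the foot of the stack, 66 mm (its x) by 120 mm (its y), 50 mm high, about 140 g; grip it across the 66 mm. Origin: centre of its underside; z up
- vial_dish: fixed shallow round dish of grey plastic for the vial: inside diameter 38 mm, outside 46 mm (foot flange 50 mm), rim 10 mm high, floor 4 mm thick, so a thing standing in it has its underside 4 mm above the worktop. The smallest of the three round dishes. Origin: centre of the dish's underside, on the worktop; z up
- jar_dish: fixed shallow round dish of grey plastic for the jar: inside diameter 60 mm, outside 68 mm (foot flange 72 mm), rim 10 mm high, floor 4 mm thick, so a thing standing in it has its underside 4 mm above the worktop. The middle one of the three round dishes. Origin: centre of the dish's underside, on the worktop; z up
- cup_dish: fixed shallow round dish of grey plastic for the cup: inside diameter 84 mm, outside 92 mm (foot flange 96 mm), rim 10 mm high, floor 4 mm thick, so a thing standing in it has its underside 4 mm above the worktop. The largest of the three round dishes. Origin: centre of the dish's underside, on the worktop; z up
- carton_tray: fixed shallow rectangular tray of grey plastic for the carton: inside 84 mm (its x) by 138 mm (its y), outside 92 by 146 mm (foot flange 98 by 152 mm), rim 10 mm high, floor 4 mm thick. The carton lies in it with its long side along the tray's long side, either way round. Origin: centre of the tray's underside, on the worktop; z up
- beaker: empty clear glass beaker, 56 mm in diameter, 69 mm high, loose, standing on the worktop near the holders: a bystander to be left alone. Origin: centre of its underside; z up
Things that resemble listed ones, but are neither listed nor needed, are in the scene too. Several things have the shape of the vial; the one meant has the colours described above.

How it is judged:
On the way, in this order (a step that is already met when the one before it is completed fails the run):
1. the vial stands in its own holder (vial dish), let go (horizontal distance between vial and vial_dish below 0.013 m and z of vial in the frame of vial_dish between 0.001 and 0.0075 m and angle between vial's own z axis and vertical below 0.08 rad and linear speed of vial below 0.02 m/s and angular speed of vial below 0.3 rad/s and contact force between vial and the fingers below 0.05 N), for 0.2 s.
2. the jar stands in its own holder (jar dish), let go (horizontal distance between jar and jar_dish below 0.013 m and z of jar in the frame of jar_dish between 0.001 and 0.0075 m and angle between jar's own z axis and vertical below 0.08 rad and linear speed of jar below 0.02 m/s and angular speed of jar below 0.3 rad/s and contact force between jar and the fingers below 0.05 N), for 0.2 s.
3. the cup stands in its own holder (cup dish), let go (horizontal distance between cup and cup_dish below 0.02 m and z of cup in the frame of cup_dish between 0.001 and 0.0075 m and angle between cup's own z axis and vertical below 0.08 rad and linear speed of cup below 0.02 m/s and angular speed of cup below 0.3 rad/s and contact force between cup and the fingers below 0.05 N), for 0.2 s.
4. the carton stands in its own holder (carton tray), let go (horizontal distance between carton and carton_tray below 0.013 m and z of carton in the frame of carton_tray between 0.001 and 0.0075 m and angle between carton's own z axis and vertical below 0.08 rad and angle between the y axis of carton and the y axis of carton_tray, either way round below 0.3 rad and linear speed of carton below 0.02 m/s and angular speed of carton below 0.3 rad/s and contact force between carton and the fingers below 0.05 N), for 0.2 s.
At the end, for the whole second after the job is handed in: vial, jar, cup and carton each stand at rest in their own holder: within 13 mm of its centre (the cup 20 mm), underside on its floor (1 to 7.5 mm above the worktop), within 0.08 rad of upright, the carton's long side within 0.3 rad of the tray's; the beaker is within 20 mm of where it stood (horizontal distance between vial and vial_dish below 0.013 m and z of vial in the frame of vial_dish between 0.001 and 0.0075 m and angle between each of vial, jar, cup, carton's own z axis and vertical below 0.08 rad and linear speed of each of vial, jar, cup, carton below 0.02 m/s and angular speed of each of vial, jar, cup, carton below 0.3 rad/s and horizontal distance between jar and jar_dish below 0.013 m and z of jar in the frame of jar_dish between 0.001 and 0.0075 m and horizontal distance between cup and cup_dish below 0.02 m and z of cup in the frame of cup_dish between 0.001 and 0.0075 m and horizontal distance between carton and carton_tray below 0.013 m and z of carton in the frame of carton_tray between 0.001 and 0.0075 m and angle between the y axis of carton and the y axis of carton_tray, either way round below 0.3 rad and distance of beaker from where it was at the start of the episode below 0.02 m); the robot touches nothing.
It fails at once if the vial is tipped over (angle between vial's own z axis and vertical above 0.6 rad).
It fails at once if the jar is tipped over (angle between jar's own z axis and vertical above 0.6 rad).
It fails at once if the cup is tipped over (angle between cup's own z axis and vertical above 0.6 rad).
It fails at once if the carton is tipped over (angle between carton's own z axis and vertical above 0.6 rad).
It fails at once if the beaker is pushed away or tipped over (distance of beaker from where it was at the start of the episode above 0.02 m or angle between beaker's own z axis and vertical above 0.6 rad).
It also fails if it takes over 125 s, if anything falls off the work surface, if the arm or the gripper's body presses on something with over 40 N, if the wrist force passes 120 N, or if a joint passes its speed limit or range.

## Working session

There is one attempt and no reset: what is moved stays moved. The work goes in short steps, Python scripts to look and compute and a tool call to move; the robot and the scene stay as the last step left them, time stands still between calls to the robot, and variables do not carry over. Pictures are saved under pics/ and viewed, at most 14 in all, crops included, and the job is handed in when it is done.

Besides the shell and the picture viewer there is one more tool, called after "Emit:" by a JSON object that holds its "method" and its "body", one argument or row to a line. step_arm: Moves the arm, as the interface text tells. Its arguments: {"type":"object","properties":{"series":{"type":"array"},"grip":{"type":"number"}},"required":["series"]}

```bash
mkdir -p pics; ls
cat > h.py <<'E'
import numpy as np, cv2
from bench import robot
def shot(cam,fn=None):
    im=np.array(robot.grab_frame(cam))
    if fn: cv2.imwrite('pics/'+fn,im[:,:,::-1])
    return im
E
python3 - <<'E'
from h import *
o=robot.get_obs(); print(o['t'],o['tool_pos'],o['tcp_rot'],o['opening'])
for c in ['scene','top']:
    shot(c,c+'0.png')
    k=robot.get_calibration(c); print(c,np.round(k['K'],1).tolist(),k['k1'],np.round(-np.array(k['R']).T@np.array(k['t']),3))
    for n in ['vial','jar','cup','carton','vial_dish','jar_dish','cup_dish','carton_tray','beaker']:
        print(n,[(np.round(d['at'],3).tolist(),round(d['conf'],2)) for d in robot.landmark_of(c,n)][:5])
E
```

```text
pics
0.0 [ 0.26415949 -0.56587009  0.24451873] [-7.75397478e-04  9.76248673e-01  2.16651489e-01 -2.43377183e-04] 0.085440283382355
scene [[514.0, 0.0, 312.7], [0.0, 514.0, 201.2], [0.0, 0.0, 1.0]] 0.042913522861193466 [-0.108  0.548  0.597]
vial [([0.596, -0.278, 0.164], 0.62), ([0.602, 0.013, 0.005], 0.55), ([0.392, -0.076, -0.002], 0.54)]
jar [([0.6, -0.27, 0.111], 0.62)]
cup [([0.604, -0.275, 0.05], 0.9), ([0.542, 0.087, -0.002], 0.68)]
carton [([0.602, -0.258, -0.001], 0.96)]
vial_dish [([0.447, -0.006, -0.002], 0.83), ([0.598, -0.279, 0.164], 0.2)]
jar_dish [([0.452, -0.384, -0.001], 0.71)]
cup_dish [([0.581, -0.09, 0.002], 0.74)]
carton_tray [([0.448, -0.204, 0.004], 0.67)]
beaker [([0.539, 0.087, 0.003], 0.59)]
top [[403.9, 0.0, 319.7], [0.0, 403.9, 202.0], [0.0, 0.0, 1.0]] 0.004538172114505371 [ 0.425 -0.141  1.017]
vial [([0.388, -0.077, 0.001], 0.47), ([0.592, -0.277, 0.165], 0.43), ([0.603, 0.009, 0.003], 0.4)]
jar [([0.595, -0.277, 0.106], 0.51)]
cup [([0.604, -0.274, 0.048], 0.67)]
carton []
vial_dish [([0.449, -0.003, -0.0], 0.69)]
jar_dish [([0.446, -0.39, -0.004], 0.6)]
cup_dish [([0.584, -0.087, 0.001], 0.77), ([0.597, -0.275, 0.164], 0.65)]
carton_tray [([0.447, -0.204, -0.003], 0.66)]
beaker [([0.539, 0.092, 0.003], 0.67)]
```

View pics/scene0.png

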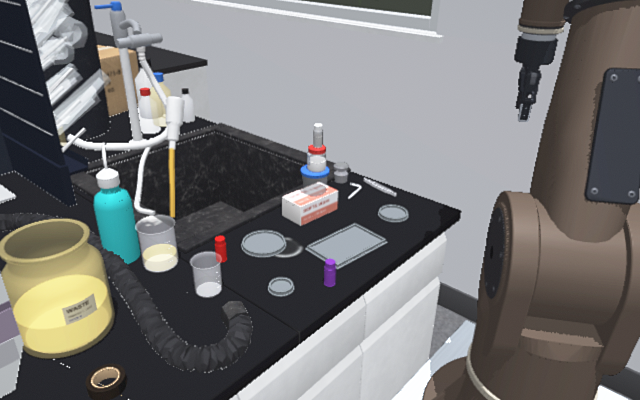

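View pics/top0.png

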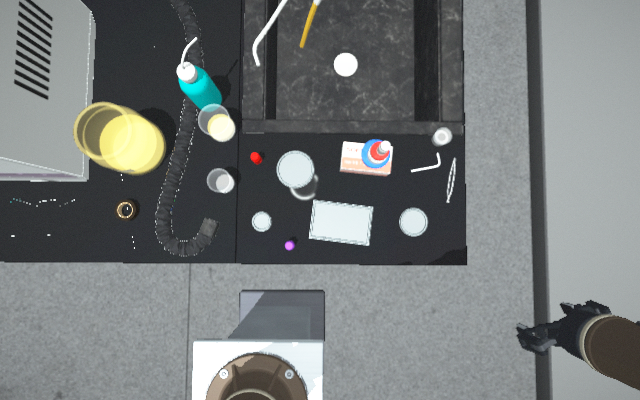

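The scene picture shows the stack (vial, jar, cup, carton) at about (315,165). The vial dish is at (281,286), the jar dish at (393,213), the cup dish at (264,243) and the tray at (346,244). Red and purple vials are decoys, and the clear beaker is at (207,273). The top view agrees: stack (375,155), tray (340,222), dishes (261,221), (413,222) and (295,168).

Next I'll refine the holders and the stack using silhouettes.

```bash
cat >> h.py <<'E'
def rays(cam,px):
    k=robot.get_calibration(cam);K=np.array(k['K'],float)
    if 'hand_eye' in k:
        from scipy.spatial.transform import Rotation as Ro
        o=robot.get_obs();q=o['tcp_rot'];H=np.array(k['hand_eye'])
        Rt=Ro.from_quat([q[1],q[2],q[3],q[0]]).as_matrix()
        Rw=Rt@H[:3,:3];C=Rt@H[:3,3]+np.array(o['tool_pos'])
    else:
        Rw=np.array(k['R']).T;C=-Rw@np.array(k['t'])
    p=cv2.undistortPoints(np.array(px,float).reshape(-1,1,2),K,np.array([k['k1'],0,0,0.]))[:,0]
    return C,np.c_[p,np.ones(len(p))]@Rw.T
def plane(cam,px,z):
    C,d=rays(cam,px); return (C+d*((z-C[2])/d[:,2])[:,None])[:,:2]
def fit(cam,n,z,maxn=3):
    out=[]
    for d in robot.silhouettes(cam,n)[:maxn]:
        m=np.array(d['region']).astype(np.uint8)
        cs=cv2.findContours(m,cv2.RETR_EXTERNAL,cv2.CHAIN_APPROX_NONE)[0]
        if not cs: continue
        c=max(cs,key=len)[:,0]
        w=plane(cam,c,z).astype(np.float32)*1000
        if len(w)<6: continue
        r=cv2.minAreaRect(w);e=cv2.minEnclosingCircle(w)
        out.append((round(d['conf'],2),'rect',np.round(r[0],1),np.round(r[1],1),round(r[2],1),'circ',np.round(e[0],1),round(e[1]*2,1)))
    for o in out: print(cam,n,*o)
E
python3 - <<'E'
from h import *
for c in ['top','scene']:
    shot(c)
    for n,z in [('vial_dish',.007),('jar_dish',.007),('cup_dish',.007),('carton_tray',.007),('beaker',.035)]: fit(c,n,z,1)
shot('top')
fit('top','vial',.217); fit('top','jar',.165,1); fit('top','cup',.11,1); fit('top','carton',.05,1)
E
```

```text
top vial_dish 0.51 rect [448.5  -5.2] [52.5 47.4] 1.1 circ [448.5  -3.9] 53.4
top jar_dish 0.91 rect [ 448.6 -384.1] [70.  70.4] 0.6 circ [ 448.1 -383.7] 73.9
top cup_dish 0.72 rect [580.3 -84.4] [94.  90.7] 0.6 circ [580.1 -86.6] 95.2
top carton_tray 0.98 rect [ 446.9 -202.1] [155.   98.4] 83.7 circ [ 445.5 -202.7] 171.6
top beaker 0.72 rect [544.4  95.4] [62.8 54.9] 45.9 circ [544.3  95. ] 64.2
scene vial_dish 0.98 rect [4.432e+02 4.000e-01] [48.5 57.6] 42.1 circ [443.1   1.7] 59.7
scene jar_dish 0.74 rect [ 445.9 -378.4] [70.5 83.8] 19.2 circ [ 446.  -379.2] 87.8
scene carton_tray 0.95 rect [ 442.7 -195.3] [161.1 108. ] 84.2 circ [ 444.5 -196.3] 183.2
scene beaker 0.71 rect [546.9  90.3] [ 54.3 144.3] 53.2 circ [546.8  90.2] 144.9
top vial 0.66 rect [ 593.  -273.6] [17.  27.4] 45.6 circ [ 593.5 -273. ] 28.3
top vial 0.62 rect [ 443.  -189.4] [119.8  77.1] 83.5 circ [ 443.8 -189.5] 137.6
top vial 0.5 rect [396.9 -89.3] [13.9 16.6] 45.6 circ [396.9 -89.4] 17.8
top jar 0.59 rect [ 443.8 -192.6] [131.2  85.1] 83.0 circ [ 445.8 -192.8] 145.7
top cup 0.64 rect [564.3 -94. ] [84.5 80.9] 19.3 circ [563.8 -92.3] 86.8
top carton 0.82 rect [ 601.  -258.9] [120.   74.1] 84.9 circ [ 601.7 -258.8] 132.3
```

Emit:
{"method": "step_arm", "body": {
  "series": [
    [[0,0,4,0.12],[3,3,6,0.24],[6,6,6,0.36],[9,9,6,0.48],[11,11,6,0.6]]
  ],
  "grip": 8.5
}}

```text
t: 2.27
tool_pos: [0.3766, -0.4541, 0.3062]
tcp_rot: [0.001, 0.867, 0.499, 0.001]
ft_force: [-0.1, -0.3, -0.7]
opening: 0.0852
grip_force: 0.0
```

Emit:
{"method": "step_arm", "body": {
  "series": [
    [[3,2.5,0.5,0.11],[6,5,1,0.22],[9,7.5,1,0.33],[12,10,1,0.43],[14,11.5,1,0.43]]
  ]
}}

```text
t: 2.68
tool_pos: [0.5174, -0.3374, 0.3157]
tcp_rot: [0.0, 0.739, 0.673, 0.001]
ft_force: [-0.4, 0.5, -0.1]
opening: 0.085
grip_force: 0.0
```

Run:
```python
from h import *
o=robot.get_obs();print(o['tool_pos'],o['tcp_rot'],o['joint_positions']);shot('wrist','w1.png')
k=robot.get_calibration('wrist');print(np.round(k['hand_eye'],3).tolist(),np.round(k['K'][0],0))
for n in ['vial','jar','cup','carton']: print(n,[(np.round(d['at'],3).tolist(),round(d['conf'],2)) for d in robot.landmark_of('wrist',n)][:3])
```

```text
[ 0.51738695 -0.337401    0.31565414] [5.46087435e-05 7.39478226e-01 6.73179539e-01 1.12221204e-03] [ 0.69084561  0.39790805 -0.28968844  1.46627476  0.11325705  1.29308587
  0.29781973]
[[-0.0, -0.949, -0.314, 0.081], [1.0, 0.0, -0.0, 0.0], [0.0, -0.314, 0.949, -0.128], [0.0, 0.0, 0.0, 1.0]] [322.   0. 317.]
vial [([0.595, -0.279, 0.166], 0.62)]
jar [([0.593, -0.278, 0.11], 0.66)]
cup [([0.601, -0.272, 0.049], 0.87)]
carton [([0.6, -0.263, 0.003], 0.85)]
```

View pics/w1.png

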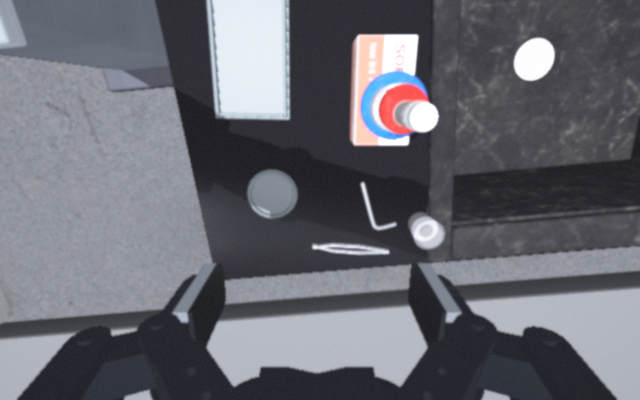

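The wrist view shows the white-capped vial at (424,117) on the red-lidded jar, the blue cup lid and the carton at (385,90).

Run:
```python
from h import *
o=robot.get_obs();print(o['tool_pos'])
im=shot('wrist').astype(int)
print('cap',plane('wrist',[[424,117]],.217))
P=plane('wrist',[[355,34],[418,35],[351,145],[409,146]],.05);print(P.round(4).tolist(),P.mean(0))
r,g,b=im[:,:,0],im[:,:,1],im[:,:,2]
for nm,m,z in [('cuplid',(b>130)&(r<90),.11),('jarlid',(r>150)&(g<80)&(b<80),.165)]:
    m=m.astype(np.uint8);c=max(cv2.findContours(m,0,cv2.CHAIN_APPROX_NONE)[0],key=len)[:,0]
    e=cv2.minEnclosingCircle(plane('wrist',c,z).astype(np.float32));print(nm,e)
fit('wrist','vial',.217,1)
```

```text
[ 0.51381215 -0.34204824  0.31516279]
cap [[ 0.5935088 -0.2834512]]
[[0.5707, -0.2031], [0.6393, -0.2114], [0.5577, -0.3233], [0.6277, -0.332]] [ 0.59884577 -0.26745293]
cuplid ((0.5950049161911011, -0.2770459055900574), 0.030736777931451797)
jarlid ((0.57688969373703, -0.27650582790374756), 0.0046099466271698475)
wrist vial 0.67 rect [ 590.1 -276.9] [20.7 32.5] 83.8 circ [ 590.2 -276.6] 32.6
```

Emit:
{"method": "step_arm", "body": {
  "series": [
    [[3,2.2,0,0],[6,4.5,0,0],[8,6.3,-1,0],[8,6.3,-5,0],[8,6.3,-5,0]]
  ],
  "grip": 6
}}

```text
t: 3.45
tool_pos: [0.5922, -0.2767, 0.259]
tcp_rot: [-0.004, 0.742, 0.67, -0.002]
ft_force: [-1.8, 0.3, -1.3]
opening: 0.0599
grip_force: 0.0
```

Run:
```python
from h import *
shot('wrist','w2.png')
o=robot.get_obs();print(o['tool_pos'],o['opening'])
```

```text
[ 0.59184434 -0.27855887  0.26197693] 0.059878590638789767
```

View pics/w2.png

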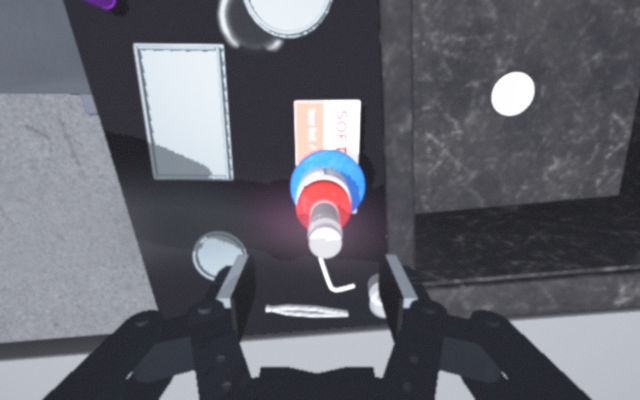

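The wrist view shows the vial cap at (325,244), nearly centred between the jaws in the closing direction.

Run:
```python
from h import *
shot('wrist')
o=robot.get_obs();print(o['tool_pos'],o['opening'])
print(plane('wrist',[[325,243]],.217)); fit('wrist','vial',.217,1)
```

```text
[ 0.59270244 -0.27978882  0.26468745] 0.059839349426336036
[[ 0.59768431 -0.28315523]]
wrist vial 0.83 rect [ 599.5 -272.1] [35.9 19.8] 85.2 circ [ 599.9 -272.1] 36.1
```

Emit:
{"method": "step_arm", "body": {
  "series": [
    [[0.3,-0.1,-2,0],[0.3,-0.1,-4.5,0],[0.3,-0.1,-6.5,0],[0.3,-0.1,-7.3,0],[0.3,-0.1,-7.3,0]]
  ]
}}

```text
t: 4.02
tool_pos: [0.5965, -0.2807, 0.1923]
tcp_rot: [-0.0, 0.744, 0.669, -0.0]
ft_force: [-1.0, 0.8, -0.6]
opening: 0.0602
grip_force: 0.0
```

Emit:
{"method": "step_arm", "body": {
  "series": [
    [[0,0,0,0],[0,0,0,0],[0,0,0,0],[0,0,0,0],[0,0,0,0]]
  ],
  "grip": 1.6
}}

```text
t: 4.43
tool_pos: [0.5981, -0.2798, 0.1944]
tcp_rot: [0.001, 0.743, 0.669, 0.0]
ft_force: [-1.4, -0.5, 6.5]
opening: 0.0205
grip_force: 58.5
```

Emit:
{"method": "step_arm", "body": {
  "series": [
    [[0,0,1,0],[0,0,3,0],[0,0,5,0],[-1,2,5,0],[-3,5.5,5,0]]
  ]
}}

```text
t: 4.85
tool_pos: [0.569, -0.228, 0.2444]
tcp_rot: [0.003, 0.745, 0.667, 0.001]
ft_force: [0.3, 0.9, -0.2]
opening: 0.0206
grip_force: 58.7
```

Emit:
{"method": "step_arm", "body": {
  "series": [
    [[-1.7,3.2,0,0],[-3.4,6.4,0,0],[-5.1,9.6,-2,0],[-6.8,12.8,-4,0],[-8.5,16,-5,0]]
  ]
}}

```text
t: 5.27
tool_pos: [0.481, -0.0631, 0.192]
tcp_rot: [0.0, 0.743, 0.669, -0.0]
ft_force: [0.4, 1.5, -0.6]
opening: 0.0198
grip_force: 58.7
```

Run:
```python
from h import *
shot('scene','s1.png'); shot('wrist')
o=robot.get_obs();print(o['tool_pos'],o['opening'],o['grip_force'],o['ft_force'])
for n in ['vial_dish','jar_dish','cup_dish']: print(n,[(np.round(d['at'],3).tolist(),round(d['conf'],2)) for d in robot.landmark_of('wrist',n)][:3])
fit('wrist','vial_dish',.007,1)
```

```text
[ 0.47913325 -0.05888751  0.19197049] 0.020632513398335096 58.71229827404022 [ 0.70377196 -1.42438287 -0.22249415]
vial_dish [([0.45, -0.003, -0.005], 0.62)]
jar_dish []
cup_dish [([0.579, -0.089, -0.0], 0.73), ([0.602, -0.274, 0.049], 0.63)]
wrist vial_dish 0.65 rect [455.3 -11.7] [47.9 48.7] 54.1 circ [455.2 -11.8] 49.4
```

View pics/s1.png

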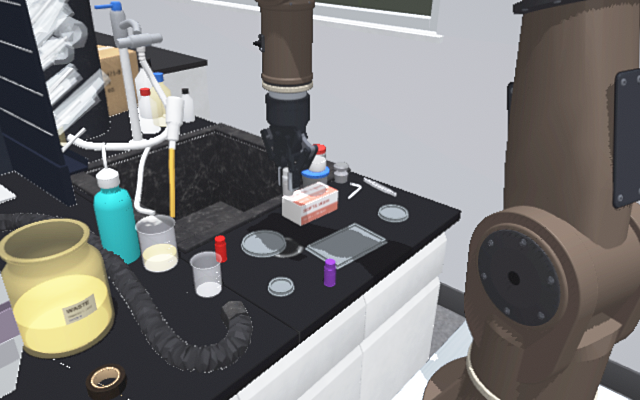

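The scene picture shows the vial hanging upright in the jaws at (287,182). The rest of the stack is undisturbed at (315,185).

Emit:
{"method": "step_arm", "body": {
  "series": [
    [[-2,3.5,-1,0],[-3,5.5,-4,0],[-3,5.5,-8,0],[-3,5.5,-11,0],[-3,5.5,-12,0]]
  ]
}}

```text
t: 5.98
tool_pos: [0.4514, -0.0103, 0.0695]
tcp_rot: [-0.001, 0.743, 0.669, -0.001]
ft_force: [-0.5, -0.8, 0.9]
opening: 0.0207
grip_force: 58.7
```

Run:
```python
from h import *
shot('wrist','w3.png')
o=robot.get_obs();print(o['tool_pos'],o['opening'],o['grip_force'],o['ft_force'])
for n in ['vial_dish','vial']: print(n,[(np.round(d['at'],3).tolist(),round(d['conf'],2)) for d in robot.landmark_of('wrist',n)][:3])
```

```text
[ 0.45131623 -0.01040198  0.06950411] 0.02064205745078868 58.74645173549652 [-0.7229618 -0.5551552 -0.9788761]
vial_dish [([0.451, -0.008, -0.001], 0.63)]
vial [([0.45, -0.007, 0.042], 0.65), ([0.601, 0.013, 0.002], 0.64), ([0.383, -0.074, -0.0], 0.58)]
```

View pics/w3.png

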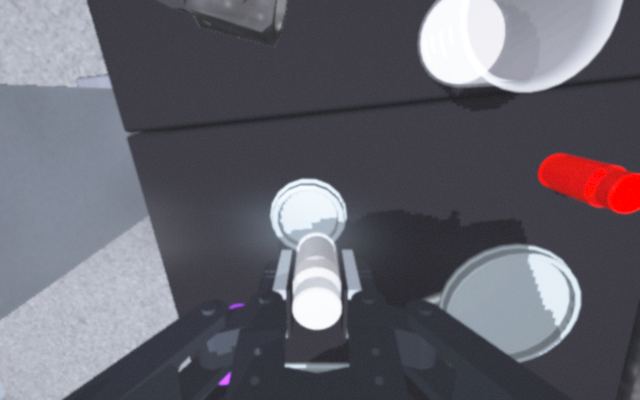

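Emit:
{"method": "step_arm", "body": {
  "series": [
    [[-0.2,0.4,0,0],[-0.2,0.4,-1.5,0],[-0.2,0.4,-2.6,0],[-0.2,0.4,-3.2,0],[-0.2,0.4,-3.4,0]]
  ]
}}

```text
t: 6.55
tool_pos: [0.4511, -0.0054, 0.0389]
tcp_rot: [0.001, 0.743, 0.669, 0.0]
ft_force: [-0.3, 0.3, 0.6]
opening: 0.0204
grip_force: 58.7
```

Emit:
{"method": "step_arm", "body": {
  "series": [
    [[0,0,-0.1,0],[0,0,-0.2,0],[0,0,-0.2,0]]
  ]
}}

```text
t: 6.8
tool_pos: [0.4508, -0.0053, 0.0369]
tcp_rot: [0.0, 0.743, 0.669, 0.0]
ft_force: [-0.3, 0.7, 0.3]
opening: 0.0205
grip_force: 58.7
```

Emit:
{"method": "step_arm", "body": {
  "series": [
    [[0,0,-0.1,0],[0,0,-0.2,0],[0,0,-0.3,0],[0,0,-0.3,0],[0,0,-0.3,0]]
  ]
}}

```text
t: 7.22
tool_pos: [0.4504, -0.0053, 0.0333]
tcp_rot: [0.0, 0.743, 0.669, 0.0]
ft_force: [-0.1, -0.9, 0.0]
opening: 0.0204
grip_force: 58.9
```

Emit:
{"method": "step_arm", "body": {
  "series": [
    [[0,0,-0.1,0],[0,0,-0.2,0],[0,0,-0.2,0],[0,0,-0.2,0]]
  ]
}}

```text
t: 7.55
tool_pos: [0.4505, -0.0053, 0.0331]
tcp_rot: [0.001, 0.743, 0.669, 0.0]
ft_force: [-8.1, -1.1, 36.8]
opening: 0.0205
grip_force: 63.1
```

Emit:
{"method": "step_arm", "body": {
  "series": [
    [[0,0,0.15,0],[0,0,0.15,0],[0,0,0.15,0]]
  ]
}}

```text
t: 7.8
tool_pos: [0.4506, -0.0053, 0.0332]
tcp_rot: [0.0, 0.743, 0.669, 0.0]
ft_force: [-2.2, -0.1, 12.2]
opening: 0.0205
grip_force: 59.8
```

Emit:
{"method": "step_arm", "body": {
  "series": [
    [[0,0,0,0],[0,0,0,0],[0,0,0,0],[0,0,0,0]]
  ],
  "grip": 5.5
}}

```text
t: 8.13
tool_pos: [0.4502, -0.0054, 0.0326]
tcp_rot: [-0.0, 0.743, 0.669, -0.0]
ft_force: [0.5, -0.7, -0.1]
opening: 0.0552
grip_force: 0.0
```

Emit:
{"method": "step_arm", "body": {
  "series": [
    [[0,0,2,0],[0,0,6,0],[0,0,10,0],[0,0,14,0],[1,-2,17,0]]
  ]
}}

```text
t: 8.55
tool_pos: [0.4595, -0.0217, 0.2059]
tcp_rot: [-0.0, 0.741, 0.671, 0.001]
ft_force: [1.4, 0.8, -1.0]
opening: 0.0548
grip_force: 0.0
```

Run:
```python
from h import *
shot('scene','s2.png'); shot('wrist')
o=robot.get_obs();print(o['tool_pos'],o['opening'],o['grip_force'],o['ft_force'])
for n in ['vial_dish','vial']: print(n,[(np.round(d['at'],3).tolist(),round(d['conf'],2)) for c in ['scene','wrist'] for d in robot.landmark_of(c,n)])
```

```text
[ 0.46417041 -0.02757237  0.20760536] 0.05502678729827883 0.0 [-0.13372955 -0.49519554 -0.92300348]
vial_dish [([0.449, -0.003, -0.001], 0.79), ([0.582, -0.087, 0.003], 0.45), ([0.449, -0.005, -0.004], 0.58)]
vial [([0.451, -0.002, 0.006], 0.74), ([0.388, -0.077, -0.003], 0.7), ([0.602, 0.01, 0.002], 0.52), ([0.601, 0.009, 0.002], 0.82), ([0.445, -0.005, 0.005], 0.71), ([0.388, -0.075, -0.002], 0.67)]
```

View pics/s2.png

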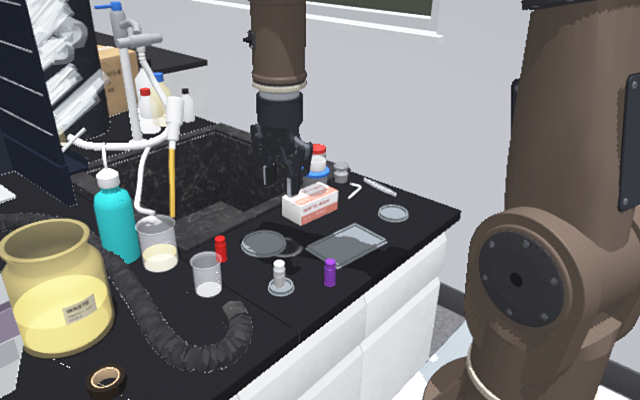

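The scene picture shows the vial upright in its dish at (280,277), with the rest unchanged.

Emit:
{"method": "step_arm", "body": {
  "series": [
    [[1.6,-3.5,1,0],[3.2,-7,2,0],[4.8,-10.5,3,0],[6.4,-14,3,0],[8,-17.5,3,0]]
  ],
  "grip": 7
}}

```text
t: 9.27
tool_pos: [0.5405, -0.2012, 0.2316]
tcp_rot: [-0.001, 0.742, 0.67, -0.0]
ft_force: [1.0, 0.6, -0.3]
opening: 0.07
grip_force: 0.0
```

Emit:
{"method": "step_arm", "body": {
  "series": [
    [[1.5,-3,0,0],[2.5,-5,0,0],[2.5,-5,0,0],[2.5,-5,0,0]]
  ]
}}

```text
t: 9.6
tool_pos: [0.5647, -0.2504, 0.2302]
tcp_rot: [-0.002, 0.743, 0.669, -0.001]
ft_force: [0.3, 0.3, -0.6]
opening: 0.0698
grip_force: 0.0
```

```bash
cat >> h.py <<'E'
def lid(cam,kind,z):
    im=shot(cam).astype(int);r,g,b=im[:,:,0],im[:,:,1],im[:,:,2]
    m=((b-r>60) if kind=='cup' else ((r-g>70)&(r-b>70)))
    if kind=='jar': m&=(abs(g-b)<35)&(g<100)
    m=cv2.morphologyEx(m.astype(np.uint8),cv2.MORPH_OPEN,np.ones((3,3)))
    for c in sorted(cv2.findContours(m,0,cv2.CHAIN_APPROX_NONE)[0],key=cv2.contourArea)[-2:]:
        c=c[:,0];e=cv2.minEnclosingCircle(plane(cam,c,z).astype(np.float32))
        print(cam,kind,c.mean(0).round(),np.round(e[0],4),'d',round(e[1]*2,4))
E
python3 - <<'E'
from h import *
shot('wrist','w4.png')
o=robot.get_obs();print(o['tool_pos'],o['opening'])
lid('wrist','jar',.165);lid('wrist','cup',.11);lid('top','jar',.165);lid('top','cup',.11)
for c in ['wrist','top','scene']:
  shot(c)
  for n in ['jar','cup','carton']: print(c,n,[(np.round(d['at'],3).tolist(),round(d['conf'],2)) for d in robot.landmark_of(c,n)])
E
```

```text
[ 0.56473009 -0.24893598  0.23079127] 0.06989880013514194
wrist jar [368. 256.] [ 0.5974 -0.273 ] d 0.0416
wrist cup [105.  14.] [ 0.4342 -0.1003] d 0.0093
wrist cup [360. 213.] [ 0.6015 -0.272 ] d 0.0676
top jar [255. 158.] [ 0.5786 -0.0109] d 0.0282
top cup [201.  89.] [0.744 0.127] d 0.1136
wrist jar [([0.594, -0.28, 0.113], 0.89)]
wrist cup [([0.603, -0.27, 0.045], 0.96), ([0.599, -0.265, 0.003], 0.64)]
wrist carton [([0.599, -0.265, 0.001], 0.78)]
top jar []
top cup [([0.448, -0.201, -0.006], 0.67)]
top carton [([0.604, -0.261, 0.008], 0.69)]
scene jar [([0.599, -0.274, 0.109], 0.92)]
scene cup [([0.601, -0.278, 0.051], 0.85)]
scene carton [([0.601, -0.26, -0.0], 0.89), ([0.58, -0.087, 0.003], 0.52)]
```

View pics/w4.png

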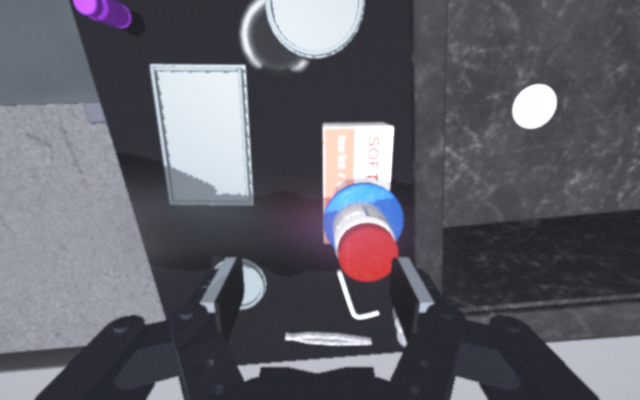

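The red jar lid is at (368,252) and the blue cup lid at (362,215). Both fits match the given sizes.

Emit:
{"method": "step_arm", "body": {
  "series": [
    [[2,-1.6,0,0],[3.2,-2.6,0,0],[3.2,-2.6,-1,0],[3.2,-2.6,-3,0],[3.2,-2.6,-3,0]]
  ]
}}

```text
t: 10.87
tool_pos: [0.5954, -0.2757, 0.1989]
tcp_rot: [-0.003, 0.743, 0.669, -0.001]
ft_force: [-0.8, 0.4, -0.6]
opening: 0.0702
grip_force: 0.0
```

Run:
```python
from h import *
lid('wrist','jar',.165)
o=robot.get_obs();print(o['tool_pos'],o['opening'])
```

```text
wrist jar [322. 213.] [ 0.6007 -0.257 ] d 0.0217
wrist jar [320. 254.] [ 0.5973 -0.2757] d 0.0404
[ 0.59579296 -0.27570088  0.20062502] 0.06995909665228943
```

Emit:
{"method": "step_arm", "body": {
  "series": [
    [[0.1,0,-2,0],[0.1,0,-4,0],[0.1,0,-5.5,0],[0.1,0,-6.2,0],[0.1,0,-6.2,0]]
  ]
}}

```text
t: 11.33
tool_pos: [0.5975, -0.276, 0.1399]
tcp_rot: [-0.001, 0.743, 0.669, -0.001]
ft_force: [-0.8, -0.3, -0.2]
opening: 0.0702
grip_force: 0.0
```

Emit:
{"method": "step_arm", "body": {
  "series": [
    [[0,0,0,0],[0,0,0,0],[0,0,0,0],[0,0,0,0],[0,0,0,0]]
  ],
  "grip": 3.5
}}

```text
t: 11.75
tool_pos: [0.599, -0.2766, 0.1426]
tcp_rot: [0.001, 0.743, 0.669, 0.0]
ft_force: [-1.8, 0.9, 5.9]
opening: 0.0426
grip_force: 60.5
```

Emit:
{"method": "step_arm", "body": {
  "series": [
    [[0,0,1,0],[0,0,3,0],[-1,-0.5,5,0],[-4,-3,5,0],[-7,-5,5,0]]
  ]
}}

```text
t: 12.17
tool_pos: [0.53, -0.3264, 0.1934]
tcp_rot: [0.002, 0.742, 0.671, 0.001]
ft_force: [-1.1, -2.0, -1.0]
opening: 0.0425
grip_force: 60.8
```

Emit:
{"method": "step_arm", "body": {
  "series": [
    [[-3,-2,-1,0],[-6,-4,-3,0],[-8,-5.9,-6,0],[-8,-5.9,-9,0],[-8,-5.9,-9,0]]
  ]
}}

```text
t: 12.58
tool_pos: [0.4439, -0.3858, 0.0969]
tcp_rot: [-0.003, 0.744, 0.668, -0.001]
ft_force: [-0.3, 0.6, -1.8]
opening: 0.0427
grip_force: 61.0
```

Run:
```python
from h import *
shot('wrist','w5.png')
o=robot.get_obs();print(o['tool_pos'],o['opening'],o['ft_force'])
for n in ['jar_dish','jar']: print(n,[(np.round(d['at'],3).tolist(),round(d['conf'],2)) for d in robot.landmark_of('wrist',n)][:3])
fit('wrist','jar_dish',.007,1)
```

```text
[ 0.44661547 -0.38487582  0.09951964] 0.04226653827584128 [ 0.20881143 -0.11672572 -0.39709067]
jar_dish [([0.451, -0.386, 0.001], 0.59)]
jar [([0.439, -0.385, 0.067], 0.88)]
wrist jar_dish 0.75 rect [ 459.6 -376.5] [56.2 71. ] 71.8 circ [ 457.1 -384.1] 72.7
```

View pics/w5.png

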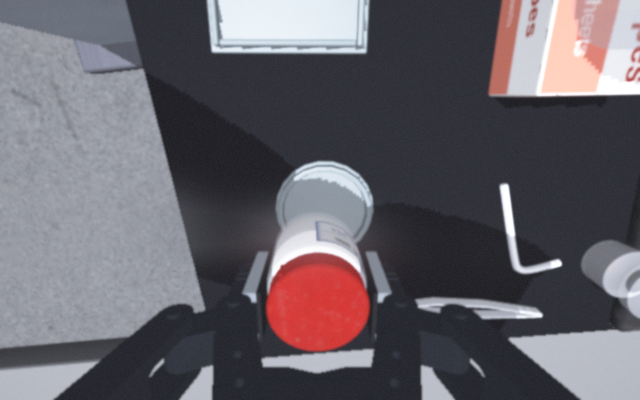

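The jar is held upright at (318,290), and the dish lies ahead of it at (325,207). A shift of about 2-3 mm in +x lines them up.

Emit:
{"method": "step_arm", "body": {
  "series": [
    [[0.25,-0.1,-1.5,0],[0.25,-0.1,-3.5,0],[0.25,-0.1,-5,0],[0.25,-0.1,-5.7,0],[0.25,-0.1,-5.7,0]]
  ]
}}

```text
t: 13.2
tool_pos: [0.4517, -0.3856, 0.044]
tcp_rot: [-0.0, 0.742, 0.67, 0.0]
ft_force: [-0.1, 0.6, -0.3]
opening: 0.0425
grip_force: 61.0
```

Emit:
{"method": "step_arm", "body": {
  "series": [
    [[0,0,-0.1,0],[0,0,-0.2,0],[0,0,-0.3,0],[0,0,-0.3,0],[0,0,-0.3,0]]
  ]
}}

```text
t: 13.62
tool_pos: [0.4511, -0.3866, 0.0414]
tcp_rot: [0.0, 0.743, 0.669, 0.0]
ft_force: [-0.1, -0.0, -0.2]
opening: 0.0424
grip_force: 61.0
```

Emit:
{"method": "step_arm", "body": {
  "series": [
    [[-0.1,0,-0.1,0],[-0.1,0,-0.2,0],[-0.1,0,-0.3,0],[-0.1,0,-0.4,0],[-0.1,0,-0.4,0]]
  ]
}}

```text
t: 14.03
tool_pos: [0.4498, -0.3864, 0.0367]
tcp_rot: [-0.0, 0.743, 0.669, -0.0]
ft_force: [0.1, 0.5, -0.8]
opening: 0.0427
grip_force: 61.1
```

Emit:
{"method": "step_arm", "body": {
  "series": [
    [[0,0,-0.05,0],[0,0,-0.1,0],[0,0,-0.1,0],[0,0,-0.1,0]]
  ]
}}

```text
t: 14.37
tool_pos: [0.4498, -0.3864, 0.0365]
tcp_rot: [0.0, 0.743, 0.669, -0.0]
ft_force: [-2.9, 1.4, 9.1]
opening: 0.0424
grip_force: 62.1
```

Contact felt, so I'll release and retreat.

Emit:
{"method": "step_arm", "body": {
  "series": [
    [[0,0,0,0],[0,0,0,0],[0,0,0,0],[0,0,0,0]]
  ],
  "grip": 7
}}

```text
t: 14.7
tool_pos: [0.4499, -0.3863, 0.0357]
tcp_rot: [-0.0, 0.743, 0.669, 0.0]
ft_force: [0.3, -0.2, 0.4]
opening: 0.0703
grip_force: 0.0
```

Emit:
{"method": "step_arm", "body": {
  "series": [
    [[0,0,2,0],[0,0,6,0],[0,0,10,0],[0,0,14,0],[2.5,2,16,0]]
  ],
  "grip": 8.5
}}

```text
t: 15.12
tool_pos: [0.4714, -0.3726, 0.2005]
tcp_rot: [0.003, 0.746, 0.666, -0.002]
ft_force: [0.7, -2.5, 0.0]
opening: 0.0853
grip_force: 0.0
```

Emit:
{"method": "step_arm", "body": {
  "series": [
    [[3,2,0,0],[6,4,0,0],[9,6,0,0],[11,7,0,0],[11,7,0,0]]
  ]
}}

```text
t: 15.53
tool_pos: [0.5896, -0.2908, 0.1957]
tcp_rot: [-0.0, 0.741, 0.672, 0.002]
ft_force: [0.0, 0.3, -0.4]
opening: 0.0852
grip_force: 0.0
```

Run:
```python
from h import *
lid('wrist','cup',.11)
o=robot.get_obs();print(o['tool_pos'],o['opening'])
for c in ['scene','wrist']:
  shot(c)
  for n in ['jar','jar_dish','cup','carton']: print(c,n,[(np.round(d['at'],3).tolist(),round(d['conf'],2)) for d in robot.landmark_of(c,n)][:2])
```

```text
wrist cup [323. 202.] [ 0.59   -0.2826] d 0.0901
[ 0.58716509 -0.29330085  0.19539426] 0.08514911650121684
scene jar [([0.45, -0.386, 0.004], 0.62)]
scene jar_dish [([0.452, -0.388, -0.001], 0.74)]
scene cup [([0.602, -0.278, 0.05], 0.91)]
scene carton [([0.603, -0.26, -0.002], 0.58)]
wrist jar [([0.446, -0.386, 0.007], 0.73)]
wrist jar_dish [([0.452, -0.385, -0.0], 0.78)]
wrist cup [([0.6, -0.272, 0.047], 0.63)]
wrist carton [([0.6, -0.265, 0.002], 0.83)]
```

Emit:
{"method": "step_arm", "body": {
  "series": [
    [[1.4,2,0,0],[1.4,2,-1,0],[1.4,2,-2,0],[1.4,2,-2,0]]
  ]
}}

```text
t: 16.42
tool_pos: [0.5975, -0.2761, 0.1734]
tcp_rot: [-0.001, 0.743, 0.67, -0.001]
ft_force: [-1.0, 0.4, -0.8]
opening: 0.0852
grip_force: 0.0
```

Run:
```python
from h import *
im=shot('wrist','w6.png')
o=robot.get_obs();print(o['tool_pos'],o['opening'])
lid('wrist','cup',.11)
```

```text
[ 0.59754857 -0.27673656  0.17424999] 0.08511934460030529
wrist cup [316. 221.] [ 0.5964 -0.2754] d 0.0797
```

View pics/w6.png

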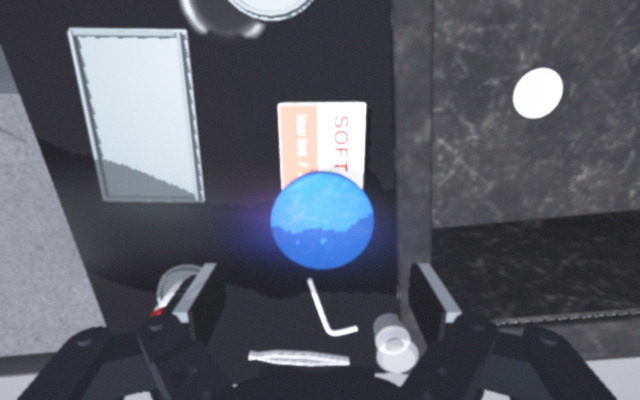

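The blue lid is a clean circle at (322,220), and the jar stands in its dish at the left edge.

Run:
```python
from h import *
o=robot.get_obs();print(o['tool_pos'])
P=plane('wrist',[[271,220],[373,220],[322,172],[322,269]],.11);print(P.round(4).tolist(),np.linalg.norm(P[0]-P[1]),np.linalg.norm(P[2]-P[3]),P[:2].mean(0),P[2:].mean(0))
```

```text
[ 0.59797056 -0.27707132  0.17507148]
[[0.5696, -0.2689], [0.6349, -0.2758], [0.6054, -0.2409], [0.5987, -0.3079]] 0.06570631428817685 0.06731899763711888 [ 0.6022616  -0.27234296] [ 0.60207026 -0.27438884]
```

Emit:
{"method": "step_arm", "body": {
  "series": [
    [[0.4,0.3,-0.5,0],[0.4,0.3,-2.5,0],[0.4,0.3,-4.5,0],[0.4,0.3,-6.5,0],[0.4,0.3,-7.2,0]]
  ]
}}

```text
t: 16.93
tool_pos: [0.6016, -0.2732, 0.1011]
tcp_rot: [-0.001, 0.743, 0.669, -0.001]
ft_force: [-1.1, -0.3, -0.5]
opening: 0.0846
grip_force: 0.0
```

Emit:
{"method": "step_arm", "body": {
  "series": [
    [[0,0,0,0],[0,0,0,0]]
  ]
}}

```text
t: 17.1
tool_pos: [0.6032, -0.2735, 0.1042]
tcp_rot: [0.0, 0.743, 0.669, 0.0]
ft_force: [-0.1, -0.1, 0.1]
opening: 0.085
grip_force: 0.0
```

Emit:
{"method": "step_arm", "body": {
  "series": [
    [[0,0,0,0],[0,0,0,0],[0,0,0,0],[0,0,0,0],[0,0,0,0]]
  ],
  "grip": 6
}}

```text
t: 17.52
tool_pos: [0.604, -0.2737, 0.1061]
tcp_rot: [0.001, 0.743, 0.669, 0.001]
ft_force: [-1.6, 0.1, 7.5]
opening: 0.0643
grip_force: 65.2
```

Emit:
{"method": "step_arm", "body": {
  "series": [
    [[0,0,0.7,0],[0,0,2,0],[0,0,4,0],[-0.4,2,5,0],[-0.8,5,5,0]]
  ]
}}

```text
t: 17.93
tool_pos: [0.5963, -0.2272, 0.1579]
tcp_rot: [0.003, 0.745, 0.667, 0.001]
ft_force: [0.4, 0.6, -0.2]
opening: 0.0647
grip_force: 66.0
```

Emit:
{"method": "step_arm", "body": {
  "series": [
    [[-0.5,3.3,0,0],[-1,6.6,0,0],[-1.4,10,-1,0],[-1.5,13.4,-3,0],[-1.5,13.6,-5,0]]
  ]
}}

```text
t: 18.35
tool_pos: [0.5812, -0.0787, 0.1062]
tcp_rot: [0.0, 0.74, 0.672, 0.003]
ft_force: [-0.9, 0.8, -0.2]
opening: 0.0645
grip_force: 66.0
```

Run:
```python
from h import *
shot('wrist','w7.png')
o=robot.get_obs();print(o['tool_pos'],o['opening'],o['ft_force'])
for n in ['cup_dish','cup']: print(n,[(np.round(d['at'],3).tolist(),round(d['conf'],2)) for d in robot.landmark_of('wrist',n)][:3])
shot('top')
for n in ['carton','carton_tray']: fit('top',n,.05 if n=='carton' else .007,1);print(n,[(np.round(d['at'],3).tolist(),round(d['conf'],2)) for d in robot.landmark_of('top',n)][:3])
```

```text
[ 0.5788464  -0.08182759  0.10174454] 0.0642326494206615 [-1.94521362  0.19731025 -4.01796965]
cup_dish []
cup [([0.583, -0.077, 0.047], 0.75)]
top carton 0.7 rect [ 601.4 -260.8] [124.2  75.1] 84.7 circ [ 601.3 -260.8] 137.6
carton [([0.601, -0.258, 0.006], 0.92)]
top carton_tray 0.84 rect [ 445.7 -220.7] [114.9  98.1] 84.0 circ [ 447.1 -221.2] 144.8
carton_tray [([0.448, -0.202, -0.007], 0.6)]
```

View pics/w7.png

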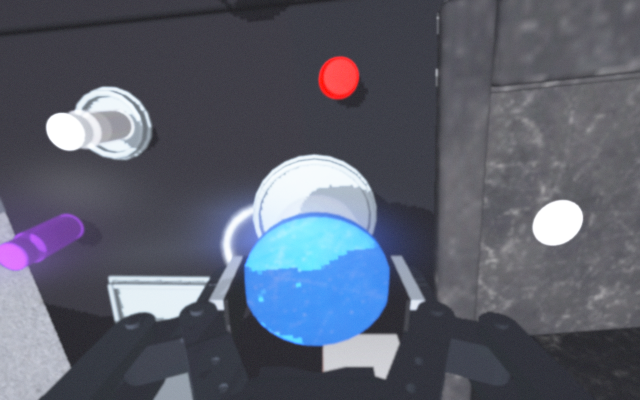

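The cup is held level at (318,278) with its dish centred ahead at (315,210), so they line up laterally.

Emit:
{"method": "step_arm", "body": {
  "series": [
    [[0,0,-0.5,0],[0,0,-2,0],[0,0,-2.8,0],[0,0,-2.8,0],[0,0,-2.8,0]]
  ]
}}

```text
t: 19.17
tool_pos: [0.5795, -0.0875, 0.0754]
tcp_rot: [-0.0, 0.743, 0.669, -0.0]
ft_force: [-0.1, -0.6, -0.5]
opening: 0.0643
grip_force: 66.2
```

Emit:
{"method": "step_arm", "body": {
  "series": [
    [[0.1,0,-0.4,0],[0.1,0,-0.8,0],[0.1,0,-1.1,0],[0.1,0,-1.2,0],[0.1,0,-1.2,0]]
  ]
}}

```text
t: 19.58
tool_pos: [0.5807, -0.0873, 0.0635]
tcp_rot: [-0.0, 0.743, 0.669, -0.0]
ft_force: [-0.3, 1.0, -0.0]
opening: 0.0645
grip_force: 66.2
```

Emit:
{"method": "step_arm", "body": {
  "series": [
    [[0,0,-0.1,0],[0,0,-0.2,0],[0,0,-0.2,0],[0,0,-0.2,0]]
  ]
}}

```text
t: 19.92
tool_pos: [0.5809, -0.0874, 0.0619]
tcp_rot: [0.0, 0.743, 0.669, 0.0]
ft_force: [-0.3, -0.4, 0.3]
opening: 0.0644
grip_force: 66.2
```

Emit:
{"method": "step_arm", "body": {
  "series": [
    [[0,0,-0.1,0],[0,0,-0.2,0],[0,0,-0.25,0],[0,0,-0.25,0],[0,0,-0.25,0]]
  ]
}}

```text
t: 20.33
tool_pos: [0.581, -0.0873, 0.0601]
tcp_rot: [0.0, 0.743, 0.669, 0.0]
ft_force: [-4.2, 0.4, 8.4]
opening: 0.0642
grip_force: 67.3
```

Emit:
{"method": "step_arm", "body": {
  "series": [
    [[0,0,0,0],[0,0,0,0],[0,0,0,0],[0,0,0,0]]
  ],
  "grip": 8.5
}}

```text
t: 20.67
tool_pos: [0.5808, -0.0874, 0.0592]
tcp_rot: [-0.0, 0.743, 0.669, -0.0]
ft_force: [0.9, -0.2, -0.2]
opening: 0.0853
grip_force: 0.0
```

Emit:
{"method": "step_arm", "body": {
  "series": [
    [[0,0,1.5,0],[0,0,4,0],[0,0,7.5,0],[0,-3,10,0],[0.3,-6.5,10,0]]
  ]
}}

```text
t: 21.08
tool_pos: [0.5871, -0.1497, 0.1652]
tcp_rot: [0.003, 0.741, 0.672, 0.003]
ft_force: [1.9, -0.6, 0.3]
opening: 0.0853
grip_force: 0.0
```

Emit:
{"method": "step_arm", "body": {
  "series": [
    [[0.4,-3,0,0],[0.8,-6,0,0],[1,-9,0,0],[1,-9,0,0],[1,-9,0,0]]
  ]
}}

```text
t: 21.5
tool_pos: [0.5932, -0.245, 0.1587]
tcp_rot: [0.0, 0.744, 0.668, -0.0]
ft_force: [0.1, 0.6, 0.3]
opening: 0.0852
grip_force: 0.0
```

Run:
```python
from h import *
shot('wrist','w8.png')
o=robot.get_obs();print(o['tool_pos'],o['tcp_rot'],o['opening'],o['ft_force'])
fit('wrist','carton',.05,1);print([(np.round(d['at'],3).tolist(),round(d['conf'],2)) for d in robot.landmark_of('wrist','carton')][:3])
shot('scene')
for n in ['cup','cup_dish','carton','carton_tray']: print(n,[(np.round(d['at'],3).tolist(),round(d['conf'],2)) for d in robot.landmark_of('scene',n)][:3])
```

```text
[ 0.59354693 -0.24271705  0.15889161] [-3.59503054e-04  7.43397167e-01  6.68850149e-01 -3.27995841e-05] 0.0850016803490657 [-1.22175323  1.14230019 -0.43500785]
wrist carton 0.75 rect [ 603.8 -253.1] [126.9  66.6] 85.0 circ [ 604.6 -253.6] 138.0
[([0.6, -0.262, 0.002], 0.83)]
cup [([0.581, -0.09, 0.005], 0.75)]
cup_dish []
carton [([0.601, -0.26, -0.002], 0.86), ([0.447, -0.205, 0.001], 0.31)]
carton_tray [([0.449, -0.203, 0.002], 0.59)]
```

View pics/w8.png

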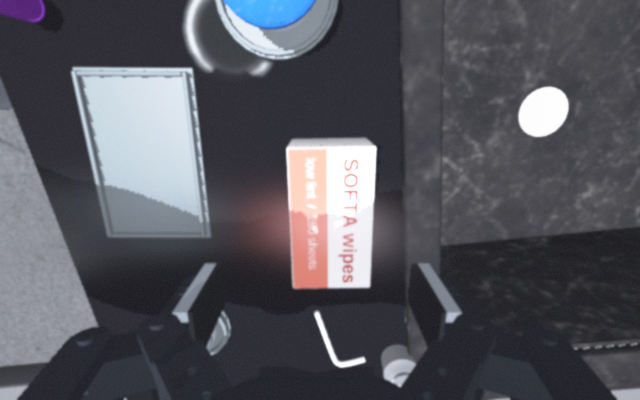

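The carton's top face has its corners at about (287,148), (377,148), (292,289) and (371,289). The tray is at (140,152) and the cup is in its dish at the top.

Run:
```python
from h import *
for nm,px,z in [('carton',[[287,148],[377,148],[292,289],[371,289]],.05),('tray',[[73,69],[193,67],[107,238],[211,237]],.01)]:
    P=plane('wrist',px,z);u=P[0]+P[1]-P[2]-P[3]
    print(nm,P.round(3).tolist(),P.mean(0).round(4),np.hypot(*(P[1]-P[0])),np.hypot(*(P[0]-P[2])),'yaw',np.arctan2(u[1],u[0])-np.pi/2)
o=robot.get_obs();q=o['tcp_rot'];print(o['tool_pos'],np.arctan2(q[2]**2-q[1]**2,2*q[1]*q[2]))
```

```text
carton [[0.577, -0.195], [0.643, -0.202], [0.566, -0.314], [0.633, -0.321]] [ 0.6048 -0.2581] 0.06628172192117839 0.12013596328800355 yaw -0.09128273236867002
tray [[0.412, -0.121], [0.507, -0.129], [0.393, -0.267], [0.491, -0.276]] [ 0.4508 -0.1985] 0.09559658262162814 0.14734073717850732 yaw -0.1171101088758657
[ 0.59403852 -0.24141839  0.15944751] -0.10275051501334546
```

Emit:
{"method": "step_arm", "body": {
  "series": [
    [[0.8,-1.9,-1,0],[0.8,-1.9,-4,0],[0.8,-1.9,-6,0],[0.8,-1.9,-6,0],[0.8,-1.9,-6,0]]
  ]
}}

```text
t: 22.32
tool_pos: [0.6013, -0.2607, 0.0987]
tcp_rot: [-0.001, 0.743, 0.67, -0.0]
ft_force: [-0.2, 1.2, 1.1]
opening: 0.085
grip_force: 0.0
```

Emit:
{"method": "step_arm", "body": {
  "series": [
    [[0,0,-2,0],[0,0,-4,0],[0,0,-5,0],[0,0,-5.7,0],[0,0,-5.7,0]]
  ]
}}

```text
t: 22.73
tool_pos: [0.6017, -0.2611, 0.0421]
tcp_rot: [-0.0, 0.743, 0.669, -0.0]
ft_force: [-0.1, 0.6, 0.5]
opening: 0.0848
grip_force: 0.0
```

Emit:
{"method": "step_arm", "body": {
  "series": [
    [[0,0,0,0],[0,0,0,0],[0,0,0,0],[0,0,0,0],[0,0,0,0]]
  ],
  "grip": 6
}}

```text
t: 23.15
tool_pos: [0.603, -0.2615, 0.0441]
tcp_rot: [0.001, 0.743, 0.669, 0.001]
ft_force: [-0.0, 1.0, 6.4]
opening: 0.0644
grip_force: 67.8
```

Emit:
{"method": "step_arm", "body": {
  "series": [
    [[0,0,0.7,0],[0,0,2,0],[0,0,4,0],[-2.5,0,5,0],[-6,1,5,0]]
  ]
}}

```text
t: 23.57
tool_pos: [0.5456, -0.2532, 0.0961]
tcp_rot: [0.004, 0.743, 0.669, 0.002]
ft_force: [0.3, -0.9, -1.2]
opening: 0.0641
grip_force: 67.0
```

Emit:
{"method": "step_arm", "body": {
  "series": [
    [[-3.2,1.2,0,0],[-6.4,3,0,0],[-9.3,4.8,0,0],[-9.3,4.8,0,0],[-9.3,4.8,0,0]]
  ]
}}

```text
t: 23.98
tool_pos: [0.4476, -0.2028, 0.0936]
tcp_rot: [0.0, 0.743, 0.67, -0.0]
ft_force: [2.0, 0.5, -1.5]
opening: 0.0645
grip_force: 66.9
```

Run:
```python
from h import *
shot('wrist','w9.png')
o=robot.get_obs();print(o['tool_pos'],o['opening'],o['ft_force'])
for c in ['wrist','top','scene']:
  if c!='wrist':shot(c)
  for n in ['carton','carton_tray']: print(c,n,[(np.round(d['at'],3).tolist(),round(d['conf'],2)) for d in robot.landmark_of(c,n)][:3])
```

```text
[ 0.44944671 -0.20357679  0.0936768 ] 0.0642904239633707 [ 0.64649921 -0.79363598 -0.9304678 ]
wrist carton [([0.443, -0.202, 0.052], 0.94)]
wrist carton_tray []
top carton []
top carton_tray [([0.447, -0.001, 0.0], 0.49)]
scene carton [([0.45, -0.206, 0.046], 0.9), ([0.451, -0.386, -0.001], 0.29)]
scene carton_tray [([0.449, -0.202, 0.005], 0.88)]
```

View pics/w9.png

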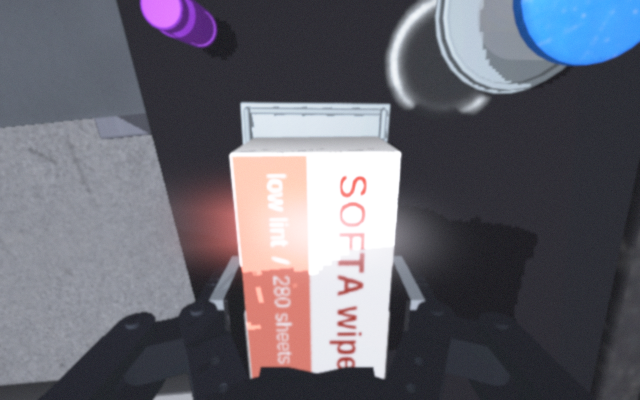

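The carton is level, with its lateral centre at about 315 px and the tray's at about 316. I'll check the offset along the length.

Run:
```python
from h import *
o=robot.get_obs();print(o['tool_pos'],o['opening'])
P=plane('wrist',[[242,104],[389,104]],.01);Q=plane('wrist',[[231,153],[400,152]],o['tool_pos'][2]+.006)
u=np.array([.1,.995])
print(P,Q,'carton centre-tray centre along y',(Q.mean(0)@u-.06)-(P.mean(0)@u-.073))
```

```text
[ 0.44922606 -0.20348233  0.09217653] 0.06448234465513457
[[ 0.41118885 -0.12285637]
 [ 0.50255451 -0.1324135 ]] [[ 0.42356466 -0.13989831]
 [ 0.48753617 -0.14620201]] carton centre-tray centre along y -0.0024702790642886774
```

Emit:
{"method": "step_arm", "body": {
  "series": [
    [[0,0,-1,0],[0,0,-2,0],[0,0,-2.5,0],[0,0,-2.5,0]]
  ]
}}

```text
t: 24.77
tool_pos: [0.4477, -0.2029, 0.0655]
tcp_rot: [-0.001, 0.743, 0.669, -0.001]
ft_force: [0.2, -0.1, -1.7]
opening: 0.064
grip_force: 66.9
```

Emit:
{"method": "step_arm", "body": {
  "series": [
    [[0.1,0.2,-0.4,0],[0.1,0.2,-0.8,0],[0.1,0.2,-1.2,0],[0.1,0.2,-1.4,0],[0.1,0.2,-1.4,0]]
  ]
}}

```text
t: 25.18
tool_pos: [0.4496, -0.2013, 0.0529]
tcp_rot: [-0.0, 0.743, 0.669, -0.0]
ft_force: [0.2, 0.8, -2.4]
opening: 0.0644
grip_force: 66.9
```

Emit:
{"method": "step_arm", "body": {
  "series": [
    [[0,0,-0.1,0],[0,0,-0.2,0],[0,0,-0.2,0],[0,0,-0.2,0]]
  ]
}}

```text
t: 25.52
tool_pos: [0.4499, -0.2014, 0.0514]
tcp_rot: [0.0, 0.743, 0.669, 0.0]
ft_force: [-0.7, -0.8, -1.6]
opening: 0.0648
grip_force: 66.9
```

Emit:
{"method": "step_arm", "body": {
  "series": [
    [[0,0,-0.1,0],[0,0,-0.2,0],[0,0,-0.3,0],[0,0,-0.3,0],[0,0,-0.3,0]]
  ]
}}

```text
t: 25.93
tool_pos: [0.4498, -0.2013, 0.0482]
tcp_rot: [-0.0, 0.743, 0.669, -0.0]
ft_force: [-0.5, -0.3, -2.2]
opening: 0.0642
grip_force: 66.9
```

Emit:
{"method": "step_arm", "body": {
  "series": [
    [[0,0,-0.1,0],[0,0,-0.1,0],[0,0,-0.1,0],[0,0,-0.1,0]]
  ]
}}

```text
t: 26.27
tool_pos: [0.4499, -0.2013, 0.048]
tcp_rot: [0.0, 0.743, 0.669, -0.0]
ft_force: [-3.6, 0.9, 11.7]
opening: 0.0641
grip_force: 68.4
```

Emit:
{"method": "step_arm", "body": {
  "series": [
    [[0,0,0,0],[0,0,0,0],[0,0,0,0],[0,0,0,0]]
  ],
  "grip": 8.5
}}

```text
t: 26.6
tool_pos: [0.4499, -0.2013, 0.0473]
tcp_rot: [0.0, 0.743, 0.669, 0.0]
ft_force: [0.2, -0.8, 0.2]
opening: 0.0849
grip_force: 0.0
```

Emit:
{"method": "step_arm", "body": {
  "series": [
    [[0,0,1.5,0],[0,0,4,0],[0,0,8,0],[0,0,12,0],[0,0,16,0]]
  ]
}}

```text
t: 27.02
tool_pos: [0.4493, -0.201, 0.2089]
tcp_rot: [-0.001, 0.743, 0.669, -0.0]
ft_force: [0.9, -0.5, -0.0]
opening: 0.0849
grip_force: 0.0
```

Emit:
{"method": "step_arm", "body": {
  "series": [
    [[0,-3,2,0],[0,-6,4,0],[0,-9,4,0],[0,-12,4,0],[0,-12,4,0]]
  ]
}}

```text
t: 27.43
tool_pos: [0.4483, -0.3282, 0.2473]
tcp_rot: [0.001, 0.745, 0.667, -0.001]
ft_force: [-0.2, 0.7, 0.3]
opening: 0.0851
grip_force: 0.0
```

Run:
```python
from h import *
o=robot.get_obs();print(o['t'],o['tool_pos'])
shot('scene','s9.png')
for n in ['vial','vial_dish','jar','jar_dish','cup','cup_dish','carton','carton_tray','beaker']: print(n,[(np.round(d['at'],3).tolist(),round(d['conf'],2)) for d in robot.landmark_of('scene',n)][:3])
```

```text
27.4333 [ 0.44828427 -0.32821595  0.24728969]
vial [([0.389, -0.075, 0.001], 0.84), ([0.449, -0.001, 0.004], 0.74), ([0.598, 0.01, 0.0], 0.67)]
vial_dish [([0.449, -0.005, -0.001], 0.58)]
jar [([0.451, -0.383, 0.003], 0.84), ([0.452, -0.003, 0.004], 0.63)]
jar_dish [([0.449, -0.386, -0.001], 0.75)]
cup [([0.58, -0.09, 0.005], 0.8)]
cup_dish [([0.579, -0.089, 0.004], 0.55)]
carton [([0.448, -0.2, 0.004], 0.59)]
carton_tray [([0.448, -0.201, 0.002], 0.57)]
beaker [([0.542, 0.084, 0.001], 0.63)]
```

View pics/s9.png

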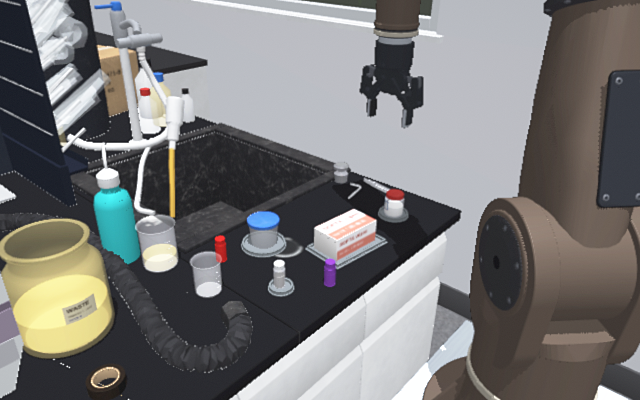

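All four pieces stand in their holders: vial (280,277), jar (394,205), cup (263,230), carton (345,235). The beaker at (207,273) hasn't moved.

```bash
python3 -c "
from bench import robot
print(robot.job_done())"
```

```text
the job is handed in; nothing more can be done
None
```

The vial, jar, cup and carton each stand upright in their own holders, the beaker wasn't touched, and I handed the job in at about 27 s of the 125 s allowed; hand-in returned no verdict.

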